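# Rack the gel-staining bottles in order of size

## Task

Clear the gel-staining bottles off the bench into their bottle rack: the four white and violet screw-cap bottles go in a row in order of size, each standing upright in the bore made for it, right down on the pad, the largest in the widest bore through to the smallest in the narrowest. They are full, so keep them upright and set them down gently, without dropping them; leave the brown bottle where it stands.

Things in the scene. Friction and masses are not known exactly. Their poses are not given: they have to be found in the camera images.
- bottle_buffer: Round screw-cap lab bottle, largest of the set: white body, blue cap, body diameter 66, height 135 (straight sides up to 82) mm, about 0.28 kg, standing upright. Origin: centre of its underside, z up along the bottle.
- bottle_stain: Round screw-cap lab bottle, second of the set: violet contents, orange cap, body diameter 56, height 115 (straight sides up to 70) mm, about 0.22 kg, standing upright. Origin: centre of its underside, z up along the bottle.
- bottle_wash: Round screw-cap lab bottle, third of the set: white body, red cap, body diameter 50, height 105 (straight sides up to 64) mm, about 0.16 kg, standing upright. Origin: centre of its underside, z up along the bottle.
- bottle_small: Round screw-cap lab bottle, smallest of the set: whitish body, blue cap, body diameter 36, height 75 (straight sides up to 45) mm, about 0.07 kg, standing upright. Origin: centre of its underside, z up along the bottle.
- seat_1: Dark rubber pad (diameter 72 mm, 2 mm thick) at the bottom of the largest bore of the rack; the bore above it is 74 mm wide (for the 66 mm bottle), with a 3 mm chamfer at its mouth. Origin: centre of the pad's underside; the bottle stands on the pad, 2 mm above this origin.
- seat_2: Dark rubber pad (diameter 62 mm, 2 mm thick) at the bottom of the second largest bore of the rack; the bore above it is 64 mm wide (for the 56 mm bottle), with a 3 mm chamfer at its mouth. Origin: centre of the pad's underside; the bottle stands on the pad, 2 mm above this origin.
- seat_3: Dark rubber pad (diameter 56 mm, 2 mm thick) at the bottom of the third largest bore of the rack; the bore above it is 58 mm wide (for the 50 mm bottle), with a 3 mm chamfer at its mouth. Origin: centre of the pad's underside; the bottle stands on the pad, 2 mm above this origin.
- seat_4: Dark rubber pad (diameter 42 mm, 2 mm thick) at the bottom of the smallest bore of the rack; the bore above it is 44 mm wide (for the 36 mm bottle), with a 3 mm chamfer at its mouth. Origin: centre of the pad's underside; the bottle stands on the pad, 2 mm above this origin.
- bottle_rack: Fixed bottle rack, 100 x 304 mm, 26 mm high: grey base plate 6 mm thick (the pads lie on it), white top plate from 18 to 26 mm above the worktop with four round bores in a row, graded large to small. Origin: centre of its underside; the row runs along its y, bores at y = -101 (largest), -20, +53 and +116 mm (smallest). It may stand turned any way round.
- bottle_amber_1: Brown reagent bottle with a black dropper cap, diameter 42, height 89 mm; it is not one of the set and stays where it is. Origin: centre of its underside.

How it is judged:
By the outcome, as a careful person would: the job done as asked, in the order asked, and still so for the second after the job is handed in, with the robot touching nothing.
It also fails if it takes over 112 s, if anything falls off the work surface, if the arm or the gripper's body presses on something with over 40 N, if the wrist force passes 120 N, or if a joint passes its speed limit or range.

## Robot

A 7-joint arm with a two-finger parallel gripper is mounted at the origin on a cart in front of the work surface, level with it; the furniture and walls round the work are solid. World frame = base frame: x ahead of the robot, y to its left, z up, the work surface at z = 0. Lengths are in m, angles in rad, forces in N, time in s.
With the tool pointing down it reaches from about 0.4 to 0.85 m from the base axis. Payload 6.9 kg.
Tool frame: the origin (TCP) lies midway between the tips of the shut fingers; the grasp point (between the pads) lies behind it (ctrl.pinch_z is the z of the grasp point in the tool frame, in m); z points along the fingers, y is the direction in which the jaws open and shut (so a half turn about z gives the same grasp; the last joint's range is limited). The gripper opens to 85 mm and grips with 20 to 120 N. Pads are 22 mm wide; open, the fingers measure 114 mm over their backs; the gripper's body (76 mm by 85 mm) begins 54 mm behind the grasp point. The pads swing forward as they close: fully open they stand 13 mm farther back than shut.
Start: joints at [1.359, 0.507, -0.238, 1.5, 0.126, 1.149, -0.155], TCP at [0.195, -0.594, 0.231] pointing down, gripper open.
Joint ranges: [-3.08, 3.08], [-0.24, 2.05], [-1.43, 1.35], [0, 2.5], [-1.52, 4.66], [0.17, 1.96], [-2.89, 2.89]. Speed limits (rad/s): [2.39, 2.39, 3.14, 3.14, 3.14, 3.14, 3.14].

## Interface

Orientations are given as a unit quaternion [w, x, y, z].
In Python, from station import ctrl, get_state, vision, ticket, models gives the robot as it stands. Calls block until the motion is done:
- ctrl.movep(position, orientation): joint-space move of the TCP to a pose.
- ctrl.movel(position, frame=None, max_speed=0.15): straight line of the TCP; frame=None keeps the orientation; max_speed is the mean speed in m/s.
- ctrl.set_joints(angles): joint-space move.
- ctrl.ungrasp() and ctrl.close_gripper(force=None): open the fingers fully, or close them until they stop; force is the grip in N (None keeps the last).
- ctrl.pause(seconds).
- ctrl.ik(position, orientation): joint angles nearest the present ones, or None.
- get_state(): the state.
- vision.grab_frame(name): name is "side" or "top"; returns (picture, depth): 400x640x3 uint8, blue, green, red; 400x640 float32, m along the optical axis (not along the pixel's ray), 0 where there is no reading.
- vision.camera_info(name): a dict with "mtx" (3x3 intrinsics, pixels), "R" (3x3) and "t" (3): a world point X has camera coordinates R X + t. Camera axes: x right, y down, z forward; pixel columns grow to the right and rows downward; lengths in m; the calibration is good to about 2 mm. A picture is of the moment at which its call begins. camera_info takes no time and is no camera call.
A pose or a line that the arm cannot do raises ctrl.Unreachable and nothing moves.
- ticket.close_job(): hands the job in, once; it reports no verdict.
Trained networks look in the newest picture that a camera, given by its name, has taken for a name from the list of things; names that differ only in an ending like _2 or _b are one class to them, and where a whole thing is asked for, a point or a joint stands for the part that bears it (a point fixed in the world has none). Each returns a list of dicts, best first, with "p" (0 to 1); they miss things now and then, are a little off and sometimes report something else, mostly with a low value. They report only what shows in the picture. A call takes as long as a camera call.
- models.recognise(camera, target): "point" ([column, row] in pixels, amid what is visible of it).
- models.masks_of(camera, target): "mask" (400x640 bool, what is visible of it) and "point" ([column, row] in pixels, amid what is visible of it).
The state is a dict: "time": time; "qpos": joint angles; "qd": joint speeds; "tau": joint torques, N m; "tcp_pos": TCP position; "eef_rot": TCP orientation; "contact_force": force on the tool from outside, world axes, zero at the start; "wrist_torque": the same for the moment, N m; "width": finger opening in m.
Only numpy, scipy, OpenCV 4.12 (cv2) and the standard library are available. Lean on these libraries where they do the work, as an engineer would, in place of code of your own. Each camera call takes 0.05 s, during which the arm holds its last target.

## Working session

There is one attempt and no reset: what is moved stays moved. The work goes in short steps, each a Python script; the robot and the scene stay as the last script left them, time stands still between calls to the robot, and variables do not carry over. Pictures are saved under pics/ and viewed, and the job is handed in when it is done.

```bash
ls; mkdir -p pics
python3 - <<'E'
from station import ctrl,get_state,vision,ticket,models
import cv2,numpy as np
for n in("top","side"):
    p,d=vision.grab_frame(n); cv2.imwrite(f"pics/a_{n}.png",p); np.save(f"d_{n}.npy",d)
    c=vision.camera_info(n); print(n,np.round(c["mtx"],1).tolist(),np.round(-c["R"].T@c["t"],3),np.round(c["R"],2).tolist())
s=get_state();print(s,ctrl.pinch_z)
E
```

```text
pics
top [[458.5, 0.0, 312.5], [0.0, 458.5, 207.9], [0.0, 0.0, 1.0]] [0.389 0.028 1.248] [[0.02, -1.0, 0.0], [-0.99, -0.02, -0.12], [0.12, -0.0, -0.99]]
side [[423.9, 0.0, 320.2], [0.0, 423.9, 197.2], [0.0, 0.0, 1.0]] [0.034 0.502 0.817] [[-0.68, -0.73, -0.0], [-0.55, 0.51, -0.67], [0.49, -0.45, -0.75]]
{'time': 0.1, 'qpos': array([ 1.35852117,  0.50824892, -0.23750865,  1.50103287,  0.12572297,
        1.1488692 , -0.15480967]), 'qd': array([ 0.00043547, -0.00015706, -0.00149392, -0.00169022,  0.00033838,
       -0.00132651, -0.00014652]), 'tau': array([-4.99216374e-03, -6.21843338e+01, -2.19470054e+00, -2.50208545e+01,
        1.25486162e-02,  7.81515118e-03, -1.21678983e-05]), 'tcp_pos': array([ 0.19505971, -0.59332039,  0.2305188 ]), 'eef_rot': array([-7.69730650e-04,  9.87404269e-01,  1.58215656e-01, -1.52017761e-04]), 'contact_force': array([0.33169201, 0.08371961, 0.22117712]), 'wrist_torque': array([-0.02374471,  0.0284994 ,  0.03210633]), 'width': 0.08541064106796907} -0.0187
```

View pics/a_top.png

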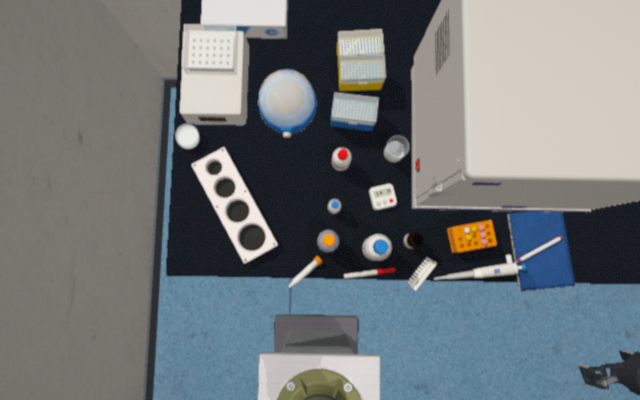

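View pics/a_side.png

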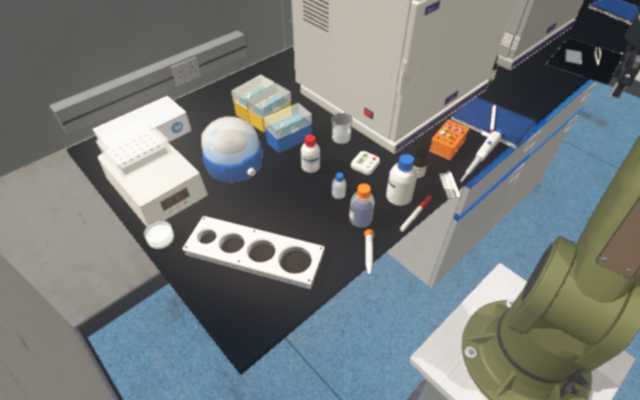

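The top view shows the rack at left, with the largest bore (252,236) near the robot and the smallest at (214,168). The bottles are wash (342,158), small (334,206), stain (327,240), buffer (376,247) and amber (413,240). The side view agrees.

```bash
cat > h.py <<'E'
from station import ctrl,get_state,vision,ticket,models
import cv2,numpy as np
from scipy.optimize import least_squares
def cloud(n,d,mask):
    c=vision.camera_info(n);K=c["mtx"];v,u=np.nonzero(mask&(d>0));z=d[v,u]
    P=np.c_[(u-K[0,2])/K[0,0]*z,(v-K[1,2])/K[1,1]*z,z]
    return (P-c["t"])@c["R"]
def ray(n,uv,h):
    c=vision.camera_info(n);K=c["mtx"];o=-c["R"].T@c["t"]
    r=c["R"].T@np.linalg.solve(K,[uv[0],uv[1],1.]);return o+r*(h-o[2])/r[2]
def proj(n,X):
    c=vision.camera_info(n);q=c["mtx"]@(c["R"]@np.asarray(X)+c["t"]);return q[:2]/q[2]
B={"buffer":(.033,.135,.082),"stain":(.028,.115,.070),"wash":(.025,.105,.064),"small":(.018,.075,.045)}
E
python3 - <<'E'
from h import *
for n in("top","side"):
    p,d=vision.grab_frame(n)
    for b in list(B)+["amber_1"]:
        r,h,s=B.get(b,(.021,.089,.05))
        for k in models.masks_of(n,"bottle_"+b)[:2]:
            if k["p"]<.3: continue
            m=cv2.erode(k["mask"].astype(np.uint8),np.ones((3,3)))>0
            C=cloud(n,d,m)
            top=C[C[:,2]>h-.012]; st=C[(C[:,2]>.008)&(C[:,2]<s)]
            o=f"{n} {b} p={k['p']:.2f} pt={np.round(k['point'])} N={len(C)} zmax={np.percentile(C[:,2],98) if len(C) else 0:.3f} top={np.round(np.median(top[:,:2],0),4) if len(top) else None} n{len(top)}"
            if len(st)>15:
                cam=vision.camera_info(n);o0=(-cam["R"].T@cam["t"])[:2];g=np.median(st[:,:2],0);dr=(g-o0)/np.linalg.norm(g-o0)
                f=least_squares(lambda c:np.hypot(*(st[:,:2]-c).T)-r,g+dr*r,loss="soft_l1",f_scale=.003)
                o+=f" cyl={np.round(f.x,4)} rms={np.sqrt(np.median(f.fun**2)):.4f} n{len(st)}"
            print(o)
    for k in models.masks_of(n,"bottle_rack")[:1]:
        m=k["mask"];C=cloud(n,d,m);C=C[abs(C[:,2]-.026)<.006]
        print(n,"rack",k["p"],k["point"],np.round(np.median(C,0),4),cv2.minAreaRect(C[:,:2].astype(np.float32)))
        cv2.imwrite(f"pics/rm_{n}.png",m*255)
    for i in range(1,2):
        for k in models.masks_of(n,f"seat_{i}")[:6]: print(n,"seat",round(k["p"],2),np.round(k["point"]),np.round(ray(n,k["point"],.008),4))
E
```

```text
top buffer p=0.63 pt=[375. 246.] N=490 zmax=0.138 top=[ 0.4344 -0.1405] n161 cyl=[ 0.4355 -0.1413] rms=0.0002 n29
top stain p=0.71 pt=[329. 239.] N=294 zmax=0.119 top=[ 0.4497 -0.0128] n109
top wash p=0.56 pt=[343. 160.] N=269 zmax=0.109 top=[ 0.6696 -0.0475] n79 cyl=[ 0.6717 -0.0468] rms=0.0004 n49
top small p=0.73 pt=[331. 209.] N=100 zmax=0.079 top=[ 0.5428 -0.0306] n45
top amber_1 p=0.74 pt=[411. 241.] N=217 zmax=0.092 top=[ 0.4559 -0.2386] n74 cyl=[ 0.4572 -0.2412] rms=0.0004 n51
top rack 0.93 [231.5, 200.3] [0.557  0.2446 0.0265] ((0.5453839302062988, 0.2398134171962738), (0.3055117130279541, 0.10079144686460495), 30.197120666503906)
top seat 0.8 [226. 187.] [0.5916 0.2649 0.008 ]
top seat 0.64 [239. 210.] [0.53   0.2272 0.008 ]
top seat 0.61 [252. 234.] [0.4649 0.1882 0.008 ]
top seat 0.58 [214. 168.] [0.6444 0.3013 0.008 ]
side buffer p=0.89 pt=[400. 184.] N=1002 zmax=0.136 top=[ 0.4275 -0.1358] n124 cyl=[ 0.4332 -0.1428] rms=0.0008 n499
side stain p=0.84 pt=[363. 211.] N=677 zmax=0.116 top=[ 0.4429 -0.0095] n99 cyl=[ 0.448  -0.0154] rms=0.0006 n308
side wash p=0.56 pt=[308. 
[... 206 characters left out ...]
small p=0.46 pt=[308. 156.] N=441 zmax=0.105 top=[ 0.6584 -0.0383] n217 cyl=[ 0.663  -0.0445] rms=0.0013 n147
side amber_1 p=0.72 pt=[421. 164.] N=226 zmax=0.090 top=[ 0.4509 -0.2352] n50 cyl=[ 0.4552 -0.2423] rms=0.0008 n75
side rack 0.87 [247.3, 249.8] [0.5513 0.2434 0.0258] ((0.5442766547203064, 0.2384156882762909), (0.3070659041404724, 0.10274291783571243), 29.980541229248047)
side seat 0.93 [261. 254.] [0.529  0.2304 0.008 ]
side seat 0.87 [295. 264.] [0.4546 0.1906 0.008 ]
side seat 0.63 [232. 246.] [0.5927 0.2644 0.008 ]
side seat 0.6 [206. 236.] [0.657  0.2936 0.008 ][ WARN:0@4.881] global loadsave.cpp:1063 imwrite_ Unsupported depth image for selected encoder is fallbacked to CV_8U.
```

Both cameras agree to about 2 mm. The gripper body starts 54 mm behind the pads, so a straight-side grasp would ram the caps on the tall bottles. I'll measure the cap profiles next.

Run:
```python
from h import *
C0={"buffer":(.4332,-.1428),"stain":(.448,-.0154),"wash":(.6695,-.049),"small":(.5427,-.0321)}
p,d=vision.grab_frame("side")
cv2.imwrite("pics/b_zoom.png",cv2.resize(p[120:240,280:440],None,fx=5,fy=5,interpolation=cv2.INTER_CUBIC))
for b,c in C0.items():
    r,h,s=B[b]
    K=[k for k in models.masks_of("side","bottle_"+b)]
    k=min(K,key=lambda k:np.linalg.norm(np.array(k["point"])-proj("side",[*c,h/2])))
    C=cloud("side",d,k["mask"])
    cam=vision.camera_info("side");o0=(-cam["R"].T@cam["t"])[:2]
    e=(np.array(c)-o0);e/=np.linalg.norm(e);n=np.array([-e[1],e[0]])
    q=(C[:,:2]-c);R=-(q@e);L=q@n
    print(b)
    for z in np.arange(.2*h,h+.01,.006):
        w=abs(C[:,2]-z)<.003
        if w.sum()>3:
            ww=w&(abs(L)<.006)
            print(f"  z{z*1e3:.0f} front r={np.median(R[ww])*1e3 if ww.any() else 0:.1f} width {np.ptp(np.percentile(L[w],[2,98]))*1e3:.1f}")
```

```text
buffer
  z27 front r=33.0 width 58.9
  z33 front r=32.4 width 59.0
  z39 front r=32.9 width 59.8
  z45 front r=32.8 width 62.6
  z51 front r=32.7 width 60.7
  z57 front r=32.4 width 59.4
  z63 front r=31.6 width 62.7
  z69 front r=32.4 width 57.1
  z75 front r=33.0 width 58.9
  z81 front r=33.1 width 63.7
  z87 front r=31.3 width 59.8
  z93 front r=28.8 width 57.4
  z99 front r=26.1 width 52.5
  z105 front r=20.8 width 43.7
  z111 front r=16.9 width 36.9
  z117 front r=16.2 width 31.2
  z123 front r=16.5 width 31.7
  z129 front r=15.8 width 31.8
  z135 front r=3.1 width 29.1
stain
  z23 front r=27.6 width 52.7
  z29 front r=27.1 width 49.5
  z35 front r=27.2 width 53.5
  z41 front r=28.0 width 53.6
  z47 front r=28.0 width 48.5
  z53 front r=28.0 width 50.2
  z59 front r=28.1 width 51.7
  z65 front r=28.1 width 52.1
  z71 front r=27.5 width 53.2
  z77 front r=25.4 width 51.0
  z83 front r=22.2 width 46.2
  z89 front r=19.0 width 40.4
  z95 front r=13.9 width 30.0
  z101 front r=14.0 width 25.4
  z107 front r=13.8 width 27.0
  z113 front r=4.0 width 23.1
  z119 front r=-3.9 width 13.2
wash
  z21 front r=25.6 width 42.7
  z27 front r=25.1 width 45.8
  z33 front r=24.5 width 45.6
  z39 front r=25.6 width 43.8
  z45 front r=25.7 width 39.8
  z51 front r=24.1 width 45.0
  z57 front r=25.7 width 45.8
  z63 front r=24.6 width 47.4
  z69 front r=22.7 width 44.7
  z75 front r=20.2 width 41.9
  z81 front r=14.5 width 34.2
  z87 front r=10.9 width 26.1
  z93 front r=11.4 width 25.1
  z99 front r=11.9 width 20.6
  z105 front r=3.2 width 20.6
small
  z15 front r=17.7 width 31.5
  z21 front r=17.0 width 32.3
  z27 front r=18.2 width 33.1
  z33 front r=16.5 width 31.8
  z39 front r=17.2 width 34.1
  z45 front r=17.7 width 30.8
  z51 front r=16.4 width 29.9
  z57 front r=11.9 width 25.6
  z63 front r=8.0 width 17.3
  z69 front r=8.6 width 16.8
  z75 front r=4.5 width 12.5
```

View pics/b_zoom.png

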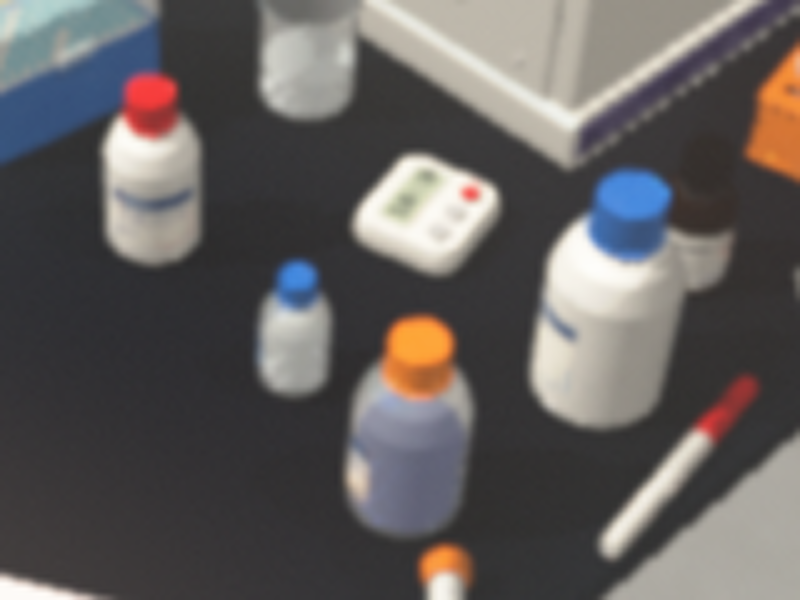

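Zoom: each cap is a clear cylinder above a sloping shoulder, with radii of about 16.3, 14, 12 and 8.5 mm. I'll grip the caps with the fingertips just above the shoulder. First I'll check obstacles and rack bore positions.

```bash
cat >> h.py <<'E'
A=np.radians(30.1);RC=np.array([.5448,.2391]);DR=np.array([np.cos(A),np.sin(A)])
SEAT={b:RC+y*DR for b,y in zip(B,(-.101,-.020,.053,.116))}
# tool down, tool y along A+90deg : R columns x,y,z
from scipy.spatial.transform import Rotation as Ro
def quat(a):
    y=np.array([np.cos(a),np.sin(a),0]);z=np.array([0,0,-1.]);x=np.cross(y,z)
    q=Ro.from_matrix(np.c_[x,y,z]).as_quat();return [q[3],q[0],q[1],q[2]]
E
python3 - <<'E'
from h import *
P=np.vstack([cloud(n,np.load(f"d_{n}.npy"),np.ones((400,640),bool)) for n in("top","side")])
print("height map cm rows x .3...95, cols y .45..-.5")
ys=np.arange(.45,-.5,-.05);print("     ",*[f"{y*100:4.0f}" for y in ys])
for x in np.arange(.3,1.0,.05):
    print(f"{x*100:4.0f} ",*[f"{(P[(abs(P[:,0]-x)<.025)&(abs(P[:,1]-y)<.025)][:,2].max(initial=-.01)*100):4.0f}" for y in ys])
p,d=vision.grab_frame("top");p2,_=vision.grab_frame("side")
rim=[.037,.032,.029,.022]
for n,im in(("top",p),("side",p2)):
    for (b,s),r in zip(SEAT.items(),rim):
        t=np.linspace(0,6.28,60)
        pts=np.array([proj(n,[s[0]+(r+.003)*np.cos(a),s[1]+(r+.003)*np.sin(a),.026]) for a in t])
        cv2.polylines(im,[np.int32(pts*16)],True,(0,0,255),1,cv2.LINE_AA,4)
cv2.imwrite("pics/c_top.png",np.hstack([cv2.resize(p[140:270,185:285],(400,520)),cv2.resize(p2[210:290,180:330],(400,520))]))
print(SEAT,quat(A+np.pi/2),quat(A-np.pi/2),get_state()["qpos"])
for c in [(.4332,-.1428),(.67,-.049)]+list(SEAT.values()):
  for a in(A+np.pi/2,A-np.pi/2):
    j=ctrl.ik([*c,.25],quat(a)); print(c,None if j is None else np.round(j,2))
E
```

```text
height map cm rows x .3...95, cols y .45..-.5
        45   40   35   30   25   20   15   10    5    0   -5  -10  -15  -20  -25  -30  -35  -40  -45
  30    -1   -1   -1   -1   -1   -1   -1    1   -1   -1   -1   -1   -1   -1    1   -1   -1   -1   -1
  35    -1    1    1    1    1    1    1    2    2    1    2    2    2    1    1    2    2    3    4
  40    -1    1    1    1    3    3    3    1    2    8    8   11   14    2    1    1    5    3    4
  45    -1    1    1    1    3    3    3    3    1   12   12   13   14    6    9    1    6    6    6
  50    -1    1    1    3    3    3    3    1    1    7    5    1    1    1    6    1    6    6    5
  55    -1    1    1    3    3    3    3    1    1    8    8    1    3    3   46   46   46   46   46
  60    -1    1    3    3    3    3    1    1    1    1    1    1    2    2   46   46   46   47   47
  65    -1    1    3    3    3    1    1    1    1    7   11    1    1    8   46   46   46   46   46
  70    -1    3    4    3    3    1    1    1    1    7   11    1    8    8   46   46   46   46   46
  75    -1    8    9    9    9    8   13   1
[... 1001 characters left out ...]
1  0.25 -0.57  1.89  0.16  1.05 -0.97]
(0.67, -0.049) [ 0.6   0.8  -1.23  1.32  0.74  1.51  1.54]
(0.67, -0.049) [ 0.38  0.62 -0.65  1.33  0.37  1.31 -1.32]
[0.45741971 0.18844742] [ 0.36  0.49 -1.22  1.8   0.5   1.21  1.09]
[0.45741971 0.18844742] [ 0.32  0.45 -1.13  1.8   0.44  1.18 -1.99]
[0.52749697 0.22906979] [ 0.24  0.64 -1.23  1.6   0.62  1.34  1.03]
[0.52749697 0.22906979] [ 0.17  0.57 -1.04  1.6   0.51  1.27 -2.  ]
[0.59065303 0.26568007] [ 0.13  0.76 -1.23  1.4   0.71  1.46  1.03]
[0.59065303 0.26568007] [ 0.05  0.67 -0.98  1.4   0.55  1.36 -1.98]
[0.64515756 0.29727525] [ 0.04  0.86 -1.23  1.2   0.79  1.57  1.07]
[0.64515756 0.29727525] [-0.04  0.76 -0.93  1.2   0.59  1.45 -1.94]
```

View pics/c_top.png

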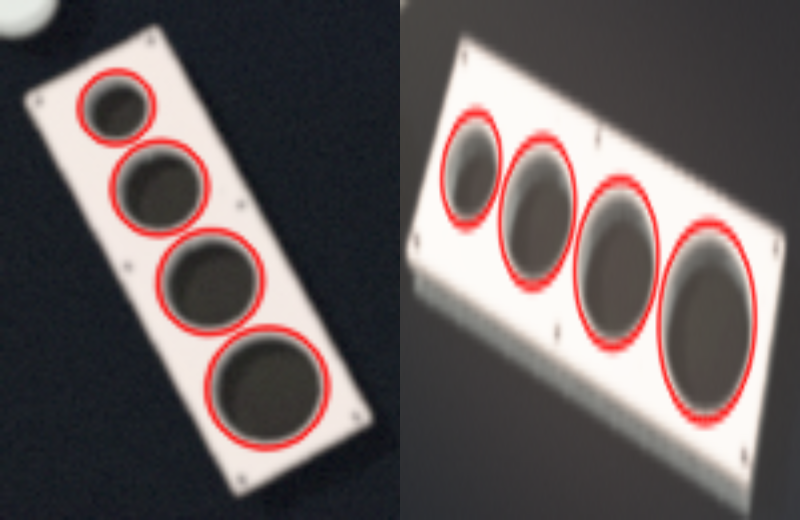

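The bore overlay matches both pictures. The cabinet sits at x>0.53, y<-0.22, clear of the path. Buffer bottle first.

```bash
cat >> h.py <<'E'
POS={"buffer":(.4340,-.1418),"stain":(.4489,-.0142),"wash":(.6700,-.0482),"small":(.5428,-.0314)}
TZ={"buffer":.113,"stain":.0945,"wash":.0875,"small":.0625}
Q=quat(A-np.pi/2)
def st(m=""):
    s=get_state();print(m,"t",round(s["time"],2),"tcp",np.round(s["tcp_pos"],4),"w",round(float(s["width"]),4),"F",np.round(s["contact_force"],1),flush=True);return s
def pick(b,force=45,hi=.24):
    x,y=POS[b];ctrl.movep([x,y,hi],Q);st("above")
    ctrl.movel([x,y,TZ[b]],max_speed=.12);st("at")
    ctrl.close_gripper(force);st("closed")
    ctrl.movel([x,y,TZ[b]+.03],max_speed=.05);ctrl.pause(.3);st("lifted")
def snap(n,f,crop=None):
    p,d=vision.grab_frame(n)
    if crop:p=cv2.resize(p[crop[1]:crop[3],crop[0]:crop[2]],None,fx=3,fy=3)
    cv2.imwrite(f"pics/{f}.png",p);return p,d
E
python3 - <<'E'
from h import *
pick("buffer"); snap("side","d1",(250,60,450,260));
E
```

```text
above t 3.1 tcp [ 0.434  -0.143   0.2399] w 0.0854 F [ 0.7 -0.1  0.9]
at t 4.31 tcp [ 0.4344 -0.1419  0.1135] w 0.0854 F [-0.4 -0.  -0.6]
closed t 4.84 tcp [ 0.4344 -0.142   0.1135] w 0.032 F [-0.2 -0.6  5.1]
lifted t 5.89 tcp [ 0.4339 -0.1417  0.1428] w 0.032 F [ 0.7 -0.6 -2.7]
```

View pics/d1.png

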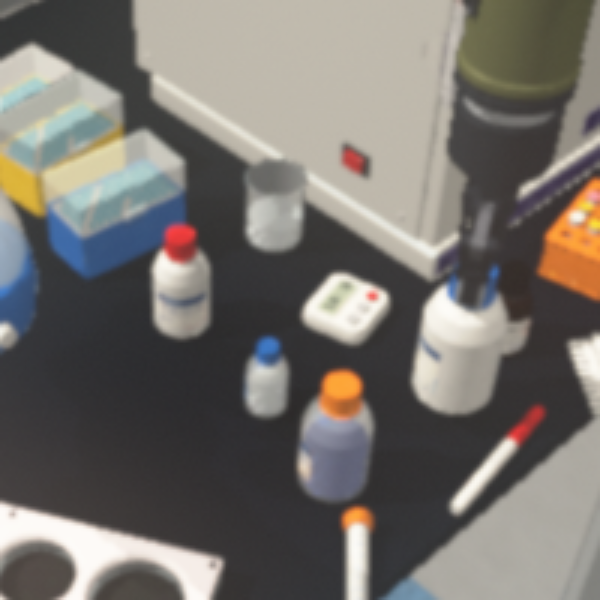

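Buffer hangs upright in the grip at about (455,350) in the crop. I'll carry it high enough to clear the stain bottle and hover over bore 1.

```bash
cat >> h.py <<'E'
def carry(b,clear=.15,hover=.035,v=.15):
    x,y=get_state()["tcp_pos"][:2];s=SEAT[b]
    ctrl.movel([x,y,TZ[b]+clear],max_speed=v)
    ctrl.movel([*s,TZ[b]+clear],max_speed=v)
    ctrl.movel([*s,TZ[b]+hover],max_speed=.1);ctrl.pause(.4);st("hover")
def heldfit(b,base=.035):
    r,h,sl=B[b]
    for n in("side","top"):
        p,d=vision.grab_frame(n);s=SEAT[b]
        C=cloud(n,d,np.ones(d.shape,bool));q=C[(np.hypot(*(C[:,:2]-s).T)<r+.012)&(C[:,2]>base+.006)&(C[:,2]<base+sl-.003)]
        if len(q)<20: print(n,"few",len(q));continue
        cam=vision.camera_info(n);o0=(-cam["R"].T@cam["t"])[:2];e=(s-o0)/np.linalg.norm(s-o0)
        f=least_squares(lambda c:np.hypot(*(q[:,:2]-c).T)-r,s,loss="soft_l1",f_scale=.003)
        lo=q[q[:,2]<base+sl/2];hi=q[q[:,2]>=base+sl/2]
        g=[least_squares(lambda c:np.hypot(*(w[:,:2]-c).T)-r,s,loss="soft_l1",f_scale=.003).x-s if len(w)>10 else None for w in(lo,hi)]
        print(n,"off mm",np.round((f.x-s)*1e3,1),"n",len(q),"lo/hi",[None if w is None else np.round(w*1e3,1) for w in g])
E
python3 - <<'E'
from h import *
carry("buffer");heldfit("buffer");snap("side","e1",(160,110,360,310));snap("top","e2",(180,130,330,290))
E
```

```text
hover t 10.95 tcp [0.4575 0.1884 0.1481] w 0.0319 F [ 0.1  0.5 -3.3]
side off mm [-0.6 -0.5] n 596 lo/hi [array([-0.5, -0.7]), array([-0.7, -0.4])]
top few 0
```

```bash
python3 -c "
import cv2,numpy as np
a=cv2.imread('pics/e1.png');b=cv2.imread('pics/e2.png');h=400
cv2.imwrite('pics/e.png',np.hstack([cv2.resize(a,(400,400)),cv2.resize(b,(375,400))]))"
```

```text
(no output)
```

View pics/e.png

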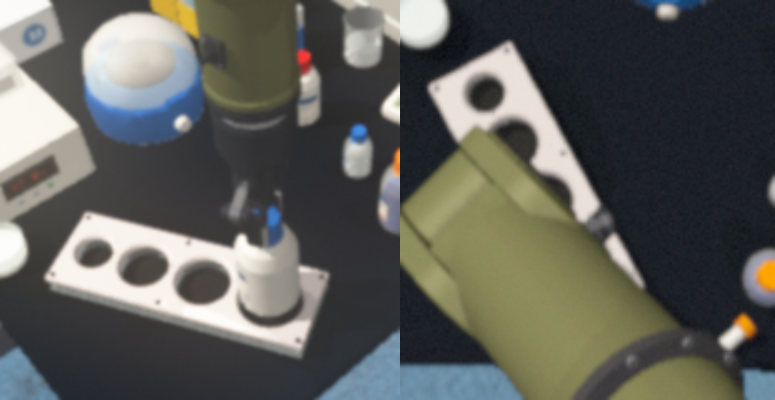

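In the side view the bottle hangs upright and within 1 mm of bore 1's centre; the arm hides it from the top camera. I'll lower with force monitoring.

```bash
cat >> h.py <<'E'
def place(b,hi=.26):
    s=SEAT[b];z0=TZ[b];f0=st("pre")["contact_force"].copy()
    z=.035
    for z in(.024,.014,.0105,.0095,.0088,.0082,.0077,.0072,.0067):
        ctrl.movel([*s,z0+z],max_speed=.05 if z>.01 else .02)
        if z<=.0105: ctrl.pause(.1)
        df=get_state()["contact_force"]-f0
        print("z",z,"dF",np.round(df,1))
        if np.hypot(df[0],df[1])>8 or df[2]>12: print("STOP early" if z>.0105 else "contact");break
        if z<=.0095 and df[2]>1.2:break
    else: print("no contact")
    if z>.0105: return False
    st("down");ctrl.ungrasp();st("open");ctrl.pause(.2)
    ctrl.movel([*s,hi],max_speed=.15);st("up");return True
def check(b):
    heldfit(b,.008)
E
python3 - <<'E'
from h import *
if place("buffer"):check("buffer");snap("side","f1",(160,110,360,310))
E
```

```text
pre t 11.15 tcp [0.4574 0.1884 0.148 ] w 0.032 F [-0.6  0.6 -3.2]
z 0.024 dF [-0.1  0.4  0.6]
z 0.014 dF [ 0.5 -0.6  0.1]
z 0.0105 dF [ 0.4 -0.5  1. ]
z 0.0095 dF [1.5 0.  0.8]
z 0.0088 dF [ 0.6  0.5 -0.6]
z 0.0082 dF [ 0.5 -1.7  6.9]
down t 13.27 tcp [0.4577 0.1885 0.1215] w 0.0321 F [-0.1 -1.1  3.7]
open t 13.83 tcp [0.4574 0.1885 0.1211] w 0.0854 F [-0.6 -0.  -1. ]
up t 15.11 tcp [0.457  0.1881 0.2592] w 0.0855 F [ 0.3 -0.3 -0.6]
side off mm [-0.5 -0.1] n 782 lo/hi [array([-0.8,  0.9]), array([-0.2, -0.9])]
top off mm [ 3.6 -5.7] n 126 lo/hi [array([ 2.9, -7.7]), array([1.2, 0.6])]
```

View pics/f1.png

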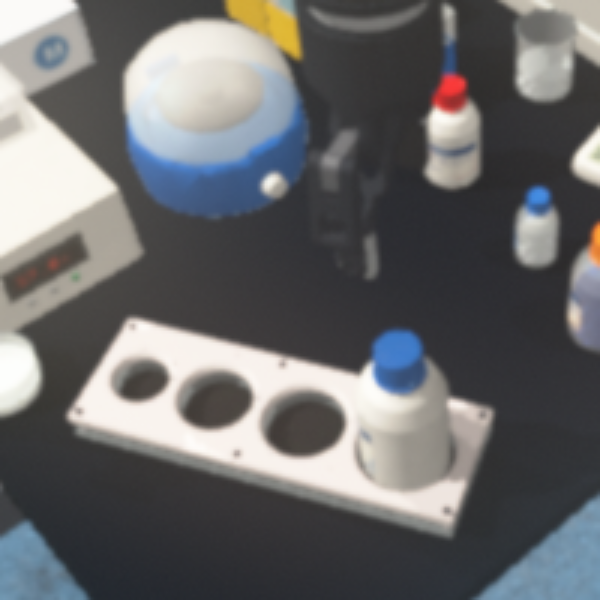

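Buffer is standing in bore 1 at crop (403,410). Next is the stain bottle.

Run:
```python
from h import *
pick("stain");snap("side","g1",(250,110,450,310));carry("stain",clear=.165);heldfit("stain");snap("side","g2",(160,110,360,310))
a=cv2.imread('pics/g1.png');b=cv2.imread('pics/g2.png');cv2.imwrite('pics/g.png',np.hstack([cv2.resize(a,(400,400)),cv2.resize(b,(400,400))]))
```

```text
above t 16.09 tcp [ 0.4493 -0.0128  0.2403] w 0.0856 F [-0.6 -0.2  0.2]
at t 17.45 tcp [ 0.4493 -0.014   0.095 ] w 0.0856 F [1.1 1.1 0.8]
closed t 18.02 tcp [ 0.4493 -0.0144  0.0949] w 0.027 F [-0.7 -1.4  5.3]
lifted t 19.07 tcp [ 0.4488 -0.0142  0.1243] w 0.0265 F [ 0.2 -0.3 -1.4]
hover t 23.88 tcp [0.5275 0.2291 0.1296] w 0.0267 F [ 0.8 -0.5 -2.4]
side off mm [-0.9 -0.8] n 426 lo/hi [array([-0.7, -0.9]), array([-1. , -0.6])]
top few 0
```

View pics/g.png

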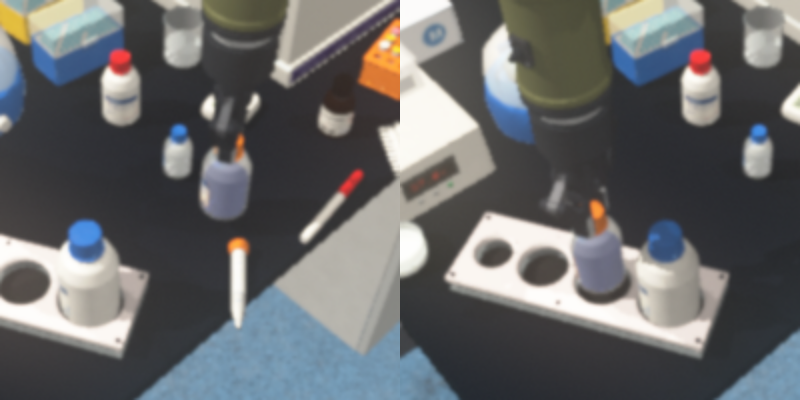

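Stain is upright and centred over bore 2 at right panel (600,265). I'll place it, then pick up wash.

Run:
```python
from h import *
if place("stain"):
    check("stain");snap("side","i1",(160,110,360,310))
    pick("wash",40);snap("side","i2",(200,50,400,250));carry("wash",clear=.16);heldfit("wash");snap("side","i3",(160,110,360,310))
    cv2.imwrite('pics/i.png',np.hstack([cv2.resize(cv2.imread(f'pics/i{k}.png'),(266,266)) for k in(1,2,3)]))
```

```text
pre t 24.03 tcp [0.5275 0.229  0.1295] w 0.0268 F [ 0.5  0.1 -1.6]
z 0.024 dF [-1.  -0.2 -0.2]
z 0.014 dF [-0.4  0.3  0.1]
z 0.0105 dF [ 0.3 -0.7 -0.5]
z 0.0095 dF [-0.4 -0.1 -0.1]
z 0.0088 dF [-0.2 -0.  -0.3]
z 0.0082 dF [ 0.2 -0.6  4.2]
down t 26.15 tcp [0.5277 0.2292 0.103 ] w 0.0273 F [ 0.7 -0.5  2.6]
open t 26.75 tcp [0.5275 0.2291 0.1027] w 0.0855 F [0.9 0.4 0. ]
up t 28.15 tcp [0.5271 0.2287 0.2591] w 0.0854 F [-0.7  0.1 -0.5]
side off mm [-0.8 -0.3] n 583 lo/hi [array([-1.3,  0.8]), array([-0.5, -1.1])]
top few 3
above t 29.49 tcp [ 0.6698 -0.0456  0.2404] w 0.0856 F [-0.6  0.9  0.3]
at t 30.92 tcp [ 0.6705 -0.0481  0.0883] w 0.0854 F [ 0.1 -0.3  0.2]
closed t 31.51 tcp [ 0.6702 -0.0483  0.0878] w 0.0236 F [-0.5 -0.8  3. ]
lifted t 32.56 tcp [ 0.6699 -0.0482  0.1172] w 0.0242 F [ 0.3  0.  -1.9]
hover t 37.73 tcp [0.5907 0.2657 0.1226] w 0.0239 F [-0.2  0.8 -1.7]
side off mm [-0.2 -0.1] n 347 lo/hi [array([-0.1, -0.3]), array([-0.3,  0. ])]
top few 0
```

View pics/i.png

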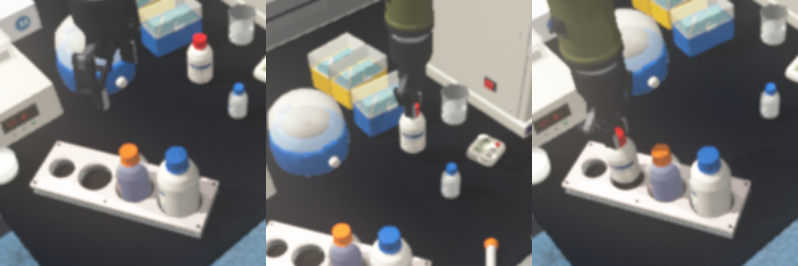

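Stain is seated in bore 2 (left panel) and wash is upright over bore 3 (right panel). I'll place wash and fetch small.

Run:
```python
from h import *
if place("wash"):
    check("wash");snap("side","j1",(160,110,360,310))
    pick("small",30);snap("side","j2",(200,90,400,290));carry("small",clear=.16);heldfit("small");snap("side","j3",(160,110,360,310))
    cv2.imwrite('pics/j.png',np.hstack([cv2.resize(cv2.imread(f'pics/j{k}.png'),(266,266)) for k in(1,2,3)]))
```

```text
pre t 37.88 tcp [0.5906 0.2657 0.1225] w 0.0238 F [-0.1  0.3 -1.5]
z 0.024 dF [-0.1  0.3 -0.8]
z 0.014 dF [-0.2 -0.4 -1.1]
z 0.0105 dF [-0.4  0.5 -1.2]
z 0.0095 dF [-0.6 -0.7 -0.1]
z 0.0088 dF [-0.2 -0.1 -0.5]
z 0.0082 dF [-0.1 -0.8  1.1]
z 0.0077 dF [-0.5 -1.2  7.3]
down t 40.35 tcp [0.591  0.2658 0.0958] w 0.0238 F [-0.6 -0.9  5.8]
open t 40.98 tcp [0.5906 0.2657 0.0951] w 0.0853 F [-0.2 -1.2 -0.1]
up t 42.42 tcp [0.5903 0.2653 0.259 ] w 0.0855 F [ 0.1 -0.4 -1.1]
side off mm [-0.2  0.6] n 478 lo/hi [array([-0.7,  1.9]), array([ 0.1, -0.4])]
top few 0
above t 43.73 tcp [ 0.5434 -0.0298  0.2403] w 0.085 F [-0.6 -0.4  0.3]
at t 45.37 tcp [ 0.5432 -0.0314  0.0631] w 0.0853 F [-0.3 -0.7  0.3]
closed t 45.99 tcp [ 0.543  -0.0314  0.0627] w 0.0168 F [-0.3  0.   3.2]
lifted t 47.04 tcp [ 0.5427 -0.0314  0.0923] w 0.0166 F [-0.2  0.5 -0.5]
hover t 52.35 tcp [0.6452 0.2972 0.0977] w 0.0168 F [ 0.6  0.1 -0.8]
side off mm [-0.  -0.3] n 163 lo/hi [array([-0.1, -0.5]), array([ 0. , -0.2])]
top few 0
```

View pics/j.png

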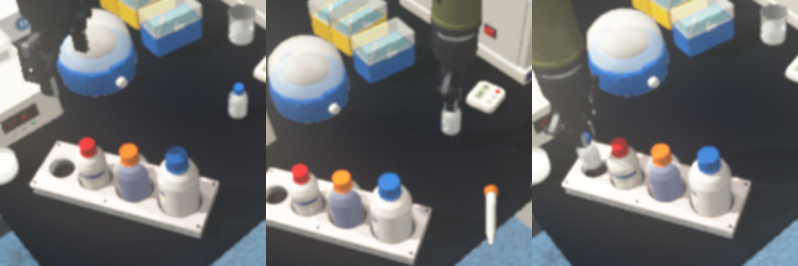

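Wash is seated in bore 3, and small is upright over bore 4 (right panel, 590,160).

Run:
```python
from h import *
if place("small"):
    check("small")
    ctrl.movel([.5,.0,.3],max_speed=.15);ctrl.pause(.5);st("home")
    p,d=snap("side","k1",(160,110,360,310));snap("top","k2",(180,130,440,290))
    for b in B:
        r,h,sl=B[b];s=SEAT[b];C=cloud("side",d,np.ones(d.shape,bool));q=C[np.hypot(*(C[:,:2]-s).T)<r]
        print(b,"top z",np.percentile(q[:,2],99).round(4),"expect",h+.008); heldfit(b,.018)
    print([(k["p"],np.round(k["point"])) for k in models.recognise("top","bottle_amber_1")][:1])
    cv2.imwrite('pics/k.png',np.hstack([cv2.resize(cv2.imread('pics/k1.png'),(400,400)),cv2.resize(cv2.imread('pics/k2.png'),(400,246)) [:400] if 0 else cv2.copyMakeBorder(cv2.resize(cv2.imread('pics/k2.png'),(400,246)),0,154,0,0,0)]))
```

```text
pre t 52.5 tcp [0.6451 0.2973 0.0975] w 0.0169 F [ 0.3  0.3 -0.4]
z 0.024 dF [-0.8  0.4  0.2]
z 0.014 dF [-0.6 -0.2  0.4]
z 0.0105 dF [-1.1 -0.1 -0.4]
z 0.0095 dF [-0.4  0.  -0.2]
z 0.0088 dF [-0.2 -0.2  0.1]
z 0.0082 dF [-0.5 -0.4  0.7]
z 0.0077 dF [ 0.2 -1.9  5.9]
down t 54.97 tcp [0.6455 0.2974 0.0707] w 0.0166 F [ 0.5 -1.6  5.5]
open t 55.63 tcp [0.6451 0.2973 0.0701] w 0.0856 F [ 0.8 -0.1 -0.1]
up t 57.25 tcp [0.6449 0.297  0.2589] w 0.0852 F [ 0.9 -0.7 -0.4]
side off mm [-0.   1.2] n 273 lo/hi [array([-0.9,  3.3]), array([ 0.4, -0.6])]
top few 0
home t 60.23 tcp [0.5 0.  0.3] w 0.085 F [ 0.6  0.3 -0.8]
buffer top z 0.1448 expect 0.14300000000000002
side off mm [-0.3 -0.3] n 812 lo/hi [array([-0.6,  0.8]), array([ 0. , -1.1])]
top off mm [-0.7 -1.2] n 311 lo/hi [array([-3.3, -4.3]), array([1.4, 0.8])]
stain top z 0.1246 expect 0.123
side off mm [-0.7 -0.3] n 623 lo/hi [array([-1.2,  1. ]), array([-0.3, -1.2])]
top off mm [-0.4 -0.1] n 270 lo/hi [array([-2.4, -1.8]), array([1.1, 0.9])]
wash top z 0.1149 expect 0.11299999999999999
side off mm [-0.   0.1] n 502 lo/hi [array([-0.6,  1. ]), array([ 0.4, -0.7])]
top off mm [0.6 0. ] n 259 lo/hi [array([-1.5, -2. ]), array([1.9, 1.5])]
small top z 0.0842 expect 0.08299999999999999
side off mm [0.1 1. ] n 281 lo/hi [array([-0.7,  3.5]), array([ 0.6, -0.7])]
top off mm [1.8 0.7] n 182 lo/hi [array([ 1.2, -0.2]), array([2.3, 1.6])]
[(0.8, array([414., 240.]))]
```

View pics/k.png

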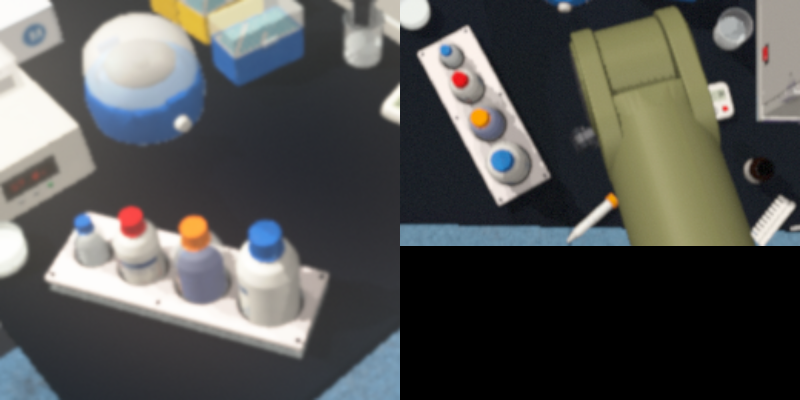

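All four bottles stand upright in order in their bores, with tops at the expected heights to within 2 mm. Amber hasn't moved and the arm is clear of everything, so I'm handing in.

```bash
python3 -c "
from station import ticket
print(ticket.close_job())"
```

```text
the job is handed in; nothing more can be done
None
```

All four bottles are in the rack, largest to smallest (buffer, stain, wash, small), each upright in its own bore and down on the pad. I gripped each one by its cap and lowered it with the wrist force watched. Contact came 7.7–8.2 mm above the bench, against 8 mm for the pad surface, at no more than about 7 N. The last check was at about 60 s, with the arm well clear.

- **Height and position:** Cap tops measured 1–2 mm above the values for a fully seated bottle, within the calibration error. The bottles are within about 2 mm of their bore centres.
- **Brown bottle:** It was found at the same spot as at the start, to within a few pixels.
- **Checks that disagreed:** Fits to the lower half of each bottle, and one early top-camera fit of buffer, were several millimetres off. I put this down to rack points and the arm blocking the view, because the pictures and the other fits agreed.

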